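# Set out the weighing tray

## Robot

A 6-joint arm with a two-finger parallel gripper is mounted at the origin on a cart in front of the work surface, level with it; the furniture and walls round the work are solid. World frame = base frame: x ahead of the robot, y to its left, z up, the work surface at z = 0. Lengths are in m, angles in degrees, forces in N, time in s.
With the tool pointing down it reaches from about 0.25 to 0.725 m from the base axis. Payload 9.7 kg.
Tool frame: the origin (TCP) lies midway between the tips of the shut fingers; the grasp point (between the pads) lies bot.grasp_offset behind it (bot.grasp_offset is the distance from the TCP to the grasp point, in m); x points along the fingers, y is the direction in which the jaws open and shut, and the axes are right-handed (so a half turn about x gives the same grasp; the last joint's range is limited). The gripper opens to 85 mm and grips with 20 to 120 N. Pads are 22 mm wide; open, the fingers measure 114 mm over their backs; the gripper's body (76 mm by 85 mm) begins 54 mm behind the grasp point. The pads swing forward as they close: fully open they stand 13 mm farther back than shut.
Start: joints at [68.583, 4.979, 10.078, 95.1, 0, 90], TCP at [0.201, 0.512, 0.231] pointing down, gripper open.
Joint ranges: [-179.16, 179.16], [-48.56, 103.87], [-65.8, 70.77], [-126.05, 130.52], [-82.76, 87.17], [-180, 180]. Speed limits (degrees/s): [127.2, 127.2, 147.25, 180, 180, 180].

## Interface

Orientations are given as [roll, pitch, yaw] about the fixed x, y, z axes, in that order (R = Rz(yaw) Ry(pitch) Rx(roll)).
In Python, from workcell import status, camera, bot gives the robot as it stands.
- The arm moves only by the shell command python3 -m jog 'ROWS' [OPENING] [FORCE]. ROWS is text: rows parted by semicolons, each of 4 numbers parted by spaces: the shift along the tool's x, y, z in mm, then the turn about the tool's x in degrees. A call has exactly 8 rows; each row is the pose to reach, as a shift and turn from the pose commanded when the call began, along the tool's axes at that moment; what a row does not reach only later rows make up. A row lasts 1/8 s, in which the tool goes at most 62.5 mm and 10.7 degrees, less where a joint would pass 70% of its speed; a pose out of reach is approached as far as the arm can. A call with a gripper value outside its range is refused whole. OPENING is the opening, from 0 (shut) to 1 (fully open), set as the call begins (- or left out, the last holds). The fingers move at their own pace and stop on an object; FORCE is the grip in N (left out, the last holds). Time passes only in rows, so rows that repeat a pose let the fingers close, or fill a call up. It gives the time, the measured TCP pose, the force and the opening at its end, in the units of the state.
- status.get_obs(): the state, without advancing time (a new reading comes with each control period).
- camera(name): name is "side" or "top" or "wrist"; returns a dict with "color" (480x640x3 uint8, red, green, blue), "vfov" (degrees; the focal length in pixels is half the picture's height over the tangent of half this angle, whatever the lens; pixels are square), "cx", "cy" (the principal point, pixels), "rvec" (rotation vector, rad) and "tvec" (3), from world to camera coordinates, as OpenCV has them. Camera axes: x right, y down, z forward; pixel columns grow to the right and rows downward; lengths in m; the calibration is good to about 2 mm. A picture is of the moment at which its call begins. There is no depth.
- bot.job_done(): hands the job in, once; it reports no verdict.
The state is a dict: "time": time; "q": joint angles; "qd": joint speeds; "joint_efforts": joint torques, N m; "ee_pos": TCP position; "tcp_rot": TCP orientation; "wrist_force": force on the tool from outside, world axes, zero at the start; "torque": the same for the moment, N m; "opening": finger opening in m.
Only numpy, scipy, OpenCV 4.12 (cv2) and the standard library are available. Lean on these libraries where they do the work, as an engineer would, in place of code of your own. Each camera call takes 0.05 s, during which the arm holds its last target. There are 200 camera calls.

## Task

Set out the grey six-bay tray around the white weighing boat and the orange-capped bottle that already stand in its two far bays. Stand the white red-capped jar in the bay directly in front of the weighing boat (on the robot's side) and the small black-capped amber jar in the bay in front of that; stand the clear blue-capped bottle directly in front of the orange-capped bottle, and the dropper bottle in front of that. Each must stand upright, well centred on the ring printed in its bay, and the boat, the orange-capped bottle and the timer must stay where they are.

Things in the scene. Friction and masses are not known exactly. Their poses are not given: they have to be found in the camera images.
- tray: Grey tray, fixed, 302 x 192 mm, level; origin: centre of underside, x away from the robot (within 0.15 rad), y left. Six bays, centres at x = +100 (far), 0 (middle), -100 mm (near) by y = +45 (left), -45 mm (right); a white ring, 72 mm across, is printed round each centre. Bay floors at z = 4 mm, rim 12 mm high, dividers 7 mm.
- weigh_boat: White square weighing boat, 70 x 70 x 18 mm, loose; stands in one of the two far bays of the tray (left or right varies) and stays there. Origin: centre of its underside, z up.
- orange_bottle: Clear glass bottle with an orange screw cap, 66 mm across, 139 mm tall, loose; stands in the other far bay of the tray and stays there. Origin: centre of its underside, z up.
- red_jar: White plastic jar with a red cap, to be moved: round body 64 mm across up to about 90 mm height, 119 mm tall with the cap (cap 54 mm across), 0.3 kg give or take a third. Origin: centre of its underside, z up along the jar. Stands upright on the pale blue-grey bench mat (2 mm thick) right of the tray.
- blue_bottle: Small clear glass bottle with a blue cap and cream contents, to be moved: round body 56 mm across up to about 75 mm height, then a shoulder; cap 38 mm across from 90 to 114 mm height; 114 mm tall; 0.24 kg give or take a third. Origin: centre of its underside, z up. Stands upright on the pale blue-grey bench mat (2 mm thick) right of the tray.
- amber_jar: Small dark amber glass jar with a black cap, to be moved: round body 52 mm across up to about 65 mm height, cap 45 mm across, 89 mm tall; 0.14 kg give or take a third. Origin: centre of its underside, z up. Stands upright on the pale blue-grey bench mat (2 mm thick) right of the tray.
- dropper: Slim amber dropper bottle with a black rubber teat, to be moved: round body 33 mm across up to about 60 mm height, collar 24 mm across at 62 to 77 mm, teat 13 mm across above, 102 mm tall; 0.07 kg give or take a third. Origin: centre of its underside, z up. Stands upright on the pale blue-grey bench mat (2 mm thick) right of the tray.
- timer: White lab timer lying flat between robot and tray, 62 x 65 x 18 mm, loose; not to be disturbed. Origin: centre of its underside.
Things that resemble listed ones, but are neither listed nor needed, are in the scene too. There is more than one size of the amber_jar; the job needs the middle-sized.

How it is judged (in metres and radians):
At the end, for the whole second after the job is handed in: Boat's column: red-capped jar in the middle bay, amber jar near; orange bottle's column: blue-capped bottle middle, dropper near; each within 15 mm of bay centre in x and y, on the bay floor (4 mm), upright to 0.1 rad, at rest. Boat, orange bottle moved < 20 mm, timer < 30 mm (((y of weigh_boat in the frame of tray above 0 m and x of red_jar in the frame of tray between -0.015 and 0.015 m and y of red_jar in the frame of tray between 0.03 and 0.06 m and x of amber_jar in the frame of tray between -0.115 and -0.085 m and y of amber_jar in the frame of tray between 0.03 and 0.06 m and x of blue_bottle in the frame of tray between -0.015 and 0.015 m and y of blue_bottle in the frame of tray between -0.06 and -0.03 m and x of dropper in the frame of tray between -0.115 and -0.085 m and y of dropper in the frame of tray between -0.06 and -0.03 m) or (y of weigh_boat in the frame of tray below 0 m and x of red_jar in the frame of tray between -0.015 and 0.015 m and y of red_jar in the frame of tray between -0.06 and -0.03 m and x of amber_jar in the frame of tray between -0.115 and -0.085 m and y of amber_jar in the frame of tray between -0.06 and -0.03 m and x of blue_bottle in the frame of tray between -0.015 and 0.015 m and y of blue_bottle in the frame of tray between 0.03 and 0.06 m and x of dropper in the frame of tray between -0.115 and -0.085 m and y of dropper in the frame of tray between 0.03 and 0.06 m)) and z of each of red_jar, blue_bottle, amber_jar, dropper in the frame of tray below 0.008 m and angle between each of red_jar, blue_bottle, amber_jar, dropper, orange_bottle's own z axis and vertical below 0.1 rad and linear speed of each of red_jar, blue_bottle, amber_jar, dropper below 0.02 m/s and distance of each of weigh_boat, orange_bottle from where it was at the start of the episode below 0.02 m and distance of timer from where it was at the start of the episode below 0.03 m); the robot touches nothing.
It fails at once if the boat, the orange-capped bottle or the timer is pushed away from its place (more than 40 mm) (distance of any of weigh_boat, orange_bottle, timer from where it was at the start of the episode above 0.04 m).
It also fails if it takes over 104 s, if anything falls off the work surface, if the arm or the gripper's body presses on something with over 40 N, if the wrist force passes 120 N, or if a joint passes its speed limit or range.

## Working session

There is one attempt and no reset: what is moved stays moved. The work goes in short steps, Python scripts to look and compute and a shell command to move; the robot and the scene stay as the last step left them, time stands still between calls to the robot, and variables do not carry over. Pictures are saved under pics/ and viewed, about 12 in all and at most 16, crops included, and the job is handed in when it is done.

```bash
ls; mkdir -p pics
python3 - <<'E'
from workcell import status,camera,bot
import cv2,numpy as np
for n in ("top","side","wrist"):
    c=camera(n); cv2.imwrite(f"pics/{n}0.png",c["color"][:,:,::-1]); 
    print(n,c["vfov"],c["cx"],c["cy"],c["rvec"],c["tvec"])
o=status.get_obs(); print(o, bot.grasp_offset)
E
```

```text
pics
top 57.87868139695373 312.1236220544989 233.9670224572691 [ 2.13362661 -2.1670677   0.07811968] [-0.32829948  0.54963038  0.83205196]
side 54.821820336366294 321.7229070775987 244.60384559909858 [ 2.10696625 -1.20629191  0.46836302] [-0.55493387  0.23449058  0.73338492]
wrist 58.134887547344555 318.12227700095497 236.59730127261918 [-2.36867675 -1.6152023  -0.25784939] [-0.549326   -0.04022273  0.38143433]
{'time': 0.15, 'q': array([ 6.85857283e+01,  5.00456775e+00,  1.00451856e+01,  9.50990320e+01,
       -5.76346922e-04,  9.00005625e+01]), 'qd': array([-0.05749064, -0.03486915,  0.11307321, -0.00976315, -0.00860763,
       -0.07044048]), 'joint_efforts': array([ 9.27665496e-04, -5.20763791e+01,  4.65043366e+01,  1.37960460e-02,
       -8.30630455e-06,  2.11162970e-06]), 'ee_pos': array([0.20075097, 0.51187289, 0.23074186]), 'tcp_rot': array([ -89.4341435 ,   89.94158301, -110.84897743]), 'wrist_force': array([ 0.14276318, -1.33346356, -0.43797023]), 'torque': array([-0.00921436, -0.03034765, -0.03228913]), 'opening': 0.08551442387494644} 0.0187
```

View pics/top0.png

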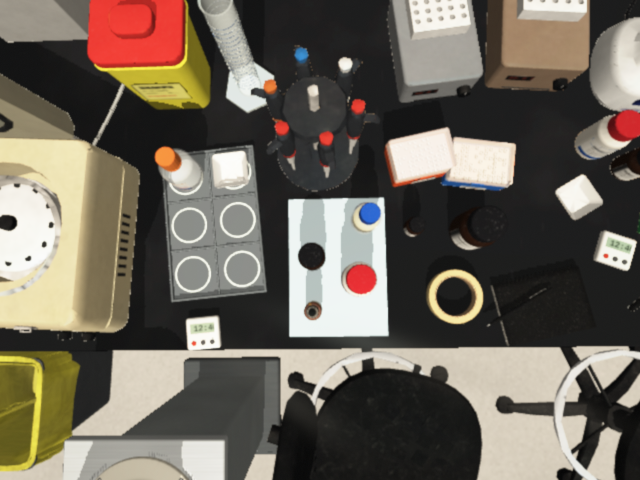

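View pics/side0.png

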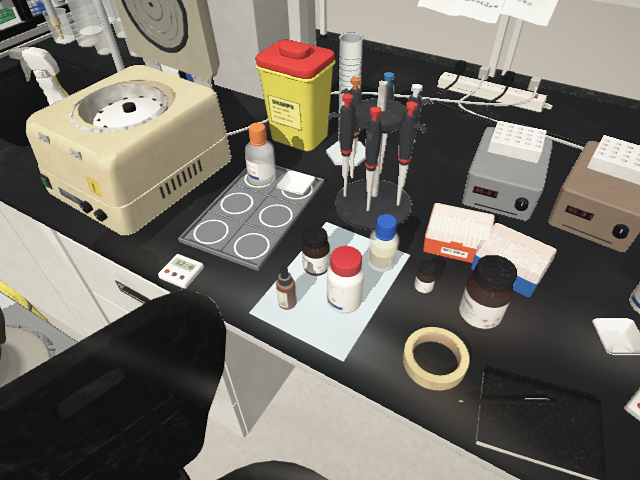

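The top view shows the boat in the far right bay (232,170) and the orange bottle in the far left (175,165). The mat holds blue (370,213), amber (311,256), red (360,278) and dropper (312,310), and the timer is at (202,330). The other amber jars, at (412,227) and (490,220), are decoys. So red goes middle right, amber near right, blue middle left and dropper near left.

```bash
cat > h.py <<'E'
import numpy as np,cv2
from scipy.spatial.transform import Rotation as Rn
from workcell import status,camera,bot
def K(c):
    f=240/np.tan(np.radians(c["vfov"]/2)); return np.array([[f,0,c["cx"]],[0,f,c["cy"]],[0,0,1]])
def ray(c,p,z):
    R=cv2.Rodrigues(np.array(c["rvec"],float))[0]; t=np.array(c["tvec"],float).ravel(); C=-R.T@t
    d=R.T@np.linalg.solve(K(c),[p[0],p[1],1.]); return C+d*(z-C[2])/d[2]
def proj(c,P):
    return cv2.projectPoints(np.array([P],float),np.array(c["rvec"],float),np.array(c["tvec"],float),K(c),None)[0].ravel()
def blob(c,lo,hi,win,fill=True):
    h=cv2.cvtColor(c["color"],cv2.COLOR_RGB2HSV); x0,y0,x1,y1=win
    m=cv2.inRange(h[y0:y1,x0:x1],np.array(lo),np.array(hi))
    cs,_=cv2.findContours(m,cv2.RETR_EXTERNAL,cv2.CHAIN_APPROX_NONE); k=max(cs,key=cv2.contourArea)
    (x,y),r=cv2.minEnclosingCircle(k); e=cv2.fitEllipse(k)
    return np.array([e[0][0]+x0,e[0][1]+y0]),e[1],np.array([x+x0,y+y0]),r
def state():
    o=status.get_obs(); R=Rn.from_euler('xyz',o["tcp_rot"],degrees=True).as_matrix(); return o,R,o["ee_pos"]
def need(P,jaw=None):
    """tool-frame shift (mm) to bring TCP to P, and turn for jaw along world angle jaw"""
    o,R,p=state(); a=np.degrees(np.arctan2(R[1,1],R[0,1]))
    s=np.round(1000*R.T@(np.array(P)-p),1)
    t=None
    if jaw is not None:
        # turn about tool x (down): positive turns clockwise seen from above
        t=-((jaw-a+90)%180-90)
    return s,t,a
E
python3 - <<'E'
from h import *
c=camera("top")
print("cam",ray(c,(c["cx"],c["cy"]),0), "origin px",proj(c,[0,0,0]))
C=c["color"]; h=cv2.cvtColor(C,cv2.COLOR_RGB2HSV)
for n,lo,hi,w,z in [("red",(0,150,100),(8,255,255),(335,255,390,305),.121),("blue",(100,150,60),(125,255,255),(345,195,395,235),.116),("amber",(0,0,0),(180,255,60),(292,238,330,276),.091),("orange",(5,150,120),(20,255,255),(150,140,195,180),.143)]:
    e,ax,m,r=blob(c,lo,hi,w); P=ray(c,e,z); P2=ray(c,m,z); print(n,e,ax,m,r,P,P2)
g=cv2.cvtColor(C,cv2.COLOR_RGB2GRAY)
mp={}
for n,(x,y) in dict(ml=(189,225),mr=(239,220),nl=(193,273),nr=(241,268)).items():
    w=g[y-24:y+24,x-24:x+24]; m=(w>190).astype('u1')*255
    cs,_=cv2.findContours(m,cv2.RETR_EXTERNAL,cv2.CHAIN_APPROX_NONE); k=max(cs,key=len); e=cv2.fitEllipse(cv2.convexHull(k))
    mp[n]=ray(c,(e[0][0]+x-24,e[0][1]+y-24),.004); print(n,e,mp[n])
big=lambda x0,y0,x1,y1:cv2.resize(C[y0:y1,x0:x1,::-1],None,fx=4,fy=4,interpolation=cv2.INTER_CUBIC)
cv2.imwrite("pics/c1.png",big(285,190,400,340))
for z in (0.002,.121): print(ray(c,(312,310),z))
for p in [(182,145),(240,150),(266,292),(171,300)]: print(ray(c,p,.012))
_,R,p=state(); print(R,p)
E
```

```text
cam [ 0.54698387 -0.33602224  0.        ] origin px [140.86041199 520.69140058]
red [356.22832298 278.16730309] (18.331462860107422, 25.227710723876953) [360.  278.5] 14.396280288696289 [ 0.45621098 -0.41491936  0.121     ] [ 0.45555224 -0.42137205  0.121     ]
blue [369.38549042 212.85624886] (18.65742301940918, 20.278806686401367) [369.44444466 212.83333397] 10.456506729125977 [ 0.57009537 -0.44110079  0.116     ] [ 0.5701341  -0.44120511  0.116     ]
amber [311.27905083 255.74785233] (24.664566040039062, 25.62136459350586) [311.38095284 255.90476227] 13.167950630187988 [ 0.49770591 -0.33698992  0.091     ] [ 0.49741973 -0.33717014  0.091     ]
orange [166.77263641 158.36373138] (19.89847755432129, 27.943744659423828) [167.11290359 158.8064518 ] 13.8943510055542 [ 0.66888878 -0.08854513  0.143     ] [ 0.66808142 -0.08916463  0.143     ]
ml ((23.80253028869629, 23.83148956298828), (35.09175109863281, 36.159088134765625), 40.373783111572266) [ 0.56969333 -0.08456102  0.004     ]
mr ((22.34952735900879, 23.48318099975586), (35.3177375793457, 36.189964294433594), 38.53962707519531) [ 0.57886021 -0.18425595  0.004     ]
nl ((23.514436721801758, 24.784032821655273), (35.67380142211914, 36.939453125), 33.561302185058594) [ 0.47003188 -0.0937937   0.004     ]
nr ((24.66341209411621, 24.42764663696289), (35.92120361328125, 37.005714416503906), 29.61463737487793) [ 0.47934269 -0.19345536  0.004     ]
[ 0.39508439 -0.3337656   0.002     ]
[ 0.40301836 -0.33805106  0.121     ]
[ 0.73509704 -0.07015913  0.012     ]
[ 0.72155526 -0.19071609  0.012     ]
[ 0.4319127  -0.24361412  0.012     ]
[ 0.41856434 -0.0539039   0.012     ]
[[-2.44728780e-04  3.65177264e-01  9.30937971e-01]
 [-6.78722383e-04  9.30937724e-01 -3.65177346e-01]
 [-9.99999740e-01 -7.21217844e-04  2.00267298e-05]] [0.20080068 0.51190623 0.2308927 ]
```

View pics/c1.png

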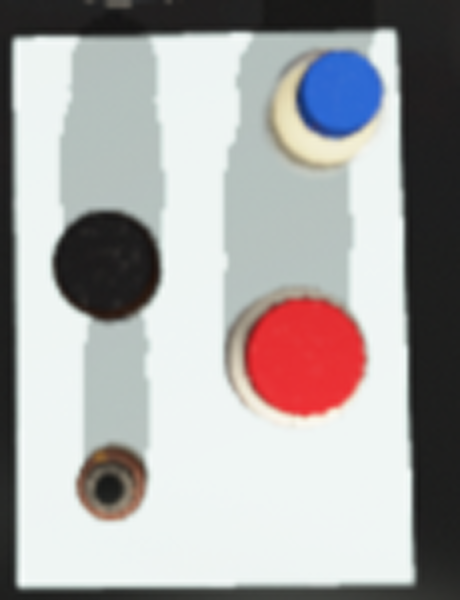

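View pics/wrist0.png

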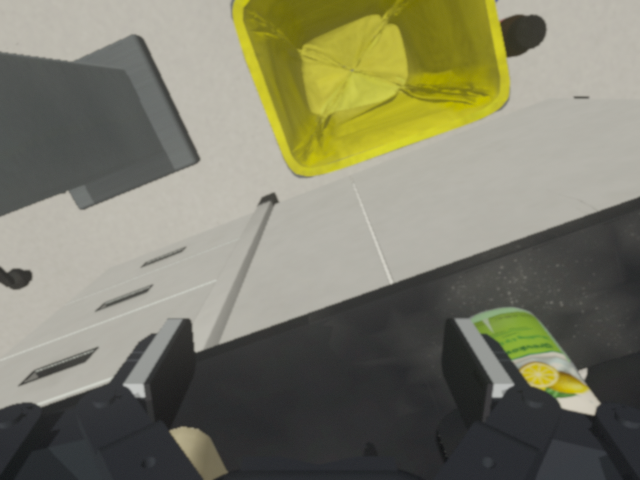

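Run:
```python
from h import *
c=camera("top");s=camera("side")
C=c["color"];S=s["color"]
a=cv2.resize(C[135:350,155:275,::-1],None,fx=2.7,fy=2.7,interpolation=cv2.INTER_CUBIC)
b=cv2.resize(S[110:290,150:350,::-1],None,fx=2.3,fy=2.3,interpolation=cv2.INTER_CUBIC)
o=np.zeros((600,a.shape[1]+b.shape[1],3),'u1');o[:a.shape[0],:a.shape[1]]=a;o[:b.shape[0],a.shape[1]:]=b
cv2.imwrite("pics/c2.png",o);print(o.shape)
g=cv2.cvtColor(S,cv2.COLOR_RGB2GRAY)
for n,(x,y) in dict(ml=(236,204),mr=(276,216),nl=(211,232),nr=(251,247)).items():
    w=g[y-16:y+16,x-22:x+22]; m=(w>170).astype('u1')*255
    cs,_=cv2.findContours(m,cv2.RETR_EXTERNAL,cv2.CHAIN_APPROX_NONE); k=max(cs,key=len); e=cv2.fitEllipse(cv2.convexHull(k))
    p=(e[0][0]+x-22,e[0][1]+y-16); print(n,e[1],p,ray(s,p,.004))
# side view of caps
for n,lo,hi,w,z in [("red",(0,150,80),(8,255,255),(320,235,370,280),.121),("blue",(100,150,40),(125,255,255),(365,205,405,245),.116)]:
    e,ax,m,r=blob(s,lo,hi,w); print(n,e,ax)
for n,P in dict(red=(.4556,-.421,.108),blue=(.57,-.441,.104),amber=(.4977,-.337,.08)).items(): print(n,proj(s,P),proj(c,P))
```

```text
(600, 784, 3)
ml (21.342304229736328, 33.37992858886719) (236.34678840637207, 202.769380569458) [ 0.56978831 -0.08436818  0.004     ]
mr (22.80179214477539, 33.9583625793457) (275.3933734893799, 215.32390308380127) [ 0.57913296 -0.18414627  0.004     ]
nl (23.92713165283203, 35.86988067626953) (210.49320030212402, 231.3465175628662) [ 0.46991034 -0.09388469  0.004     ]
nr (25.68720245361328, 36.33311462402344) (251.22699165344238, 245.5936574935913) [ 0.47935955 -0.19344513  0.004     ]
red [345.48245239 267.13182831] (16.253496170043945, 30.07553482055664)
blue [385.76322365 226.74319458] (20.619312286376953, 26.971168518066406)
red [344.63027118 260.55876679] [359.2300622  278.50651851]
blue [384.88244294 225.27930475] [368.68296002 213.94841104]
amber [315.13571226 238.87450796] [311.50531513 256.08911845]
```

View pics/c2.png

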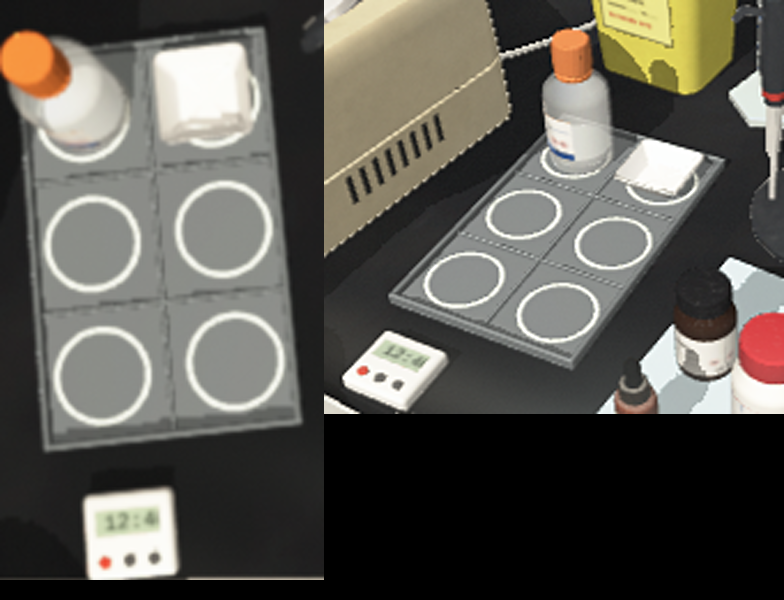

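The top and side views agree to 0.5 mm on the ring centres. The rings lie 100 mm apart in y, where the listing implies 90, so I'll aim at ±48 mm, which suits both. I'll move now: up, then round the front of the centrifuge.

```bash
python3 -m jog '-40 -45 30 8;-70 -95 60 16;-70 -145 90 24;-70 -190 120 32;-70 -240 150 40;-70 -290 180 48;-70 -335 210 56;-70 -380 235 63.5' 1 40
python3 - <<'E'
from h import *
c=camera("top");h=cv2.cvtColor(c["color"],cv2.COLOR_RGB2HSV)
m=cv2.inRange(h,(0,120,80),(10,255,255))|cv2.inRange(h,(170,120,80),(180,255,255)); m[:250]=0;m[310:]=0;m[:,:335]=0;m[:,390:]=0
cs,_=cv2.findContours(m,cv2.RETR_EXTERNAL,cv2.CHAIN_APPROX_NONE);k=max(cs,key=cv2.contourArea);e=cv2.fitEllipse(k);print("red",e,ray(c,e[0],.121))
print("dropper",ray(c,(312.3,311.8),.104),ray(c,(312.7,311),.079))
for n,P in dict(blue=(.57,-.441,.2),via=(.45,-.3,.2)).items(): print(n,need(P,5.3))
print(state()[0]["q"],state()[1].round(4),state()[2])
E
```

```text
time: 1.3
ee_pos: [0.2807, 0.0708, 0.3014]
tcp_rot: [95.0, 89.9, 9.8]
wrist_force: [0.6, 0.1, -0.3]
opening: 0.0851
red ((360.6647033691406, 278.7469787597656), (28.528831481933594, 29.283937454223633), 94.54026794433594) [ 0.45511411 -0.42250051  0.121     ]
dropper [ 0.39876771 -0.33792192  0.104     ] [ 0.39841885 -0.33778057  0.079     ]
blue (array([103.1, 251.6, 526.2]), np.float64(-1.1717155270394954), np.float64(4.128284472960505))
via (array([102.7, 142. , 376.9]), np.float64(-1.1717155270394954), np.float64(4.128284472960505))
[ 13.32426677 -27.30711685  -8.94207554 108.31095053  -0.13121561
  99.19599881] [[ 0.0014  0.9974  0.072 ]
 [-0.002   0.072  -0.9974]
 [-1.      0.0013  0.0021]] [0.28106238 0.06589529 0.3017048 ]
```

```bash
python3 -m jog '5 25 52 0;15 50 104 0;25 75 157 0;35 100 209 0;45 125 261 0;55 150 313 0;65 175 366 0;80 200 418 0'
python3 -m jog '5 12 26 0;10 25 52 0;15 37 80 0;22 51 108 0;22 51 108 0;22 51 108 0;22 51 108 0;22 51 108 0'
python3 - <<'E'
from h import *
c=camera("wrist");cv2.imwrite("pics/w1.png",c["color"][:,:,::-1])
e,ax,m,r=blob(c,(100,130,40),(128,255,255),(0,0,640,480));print(e,ax,m,r,ray(c,e,.116),proj(c,(.57,-.441,.116)))
print(need((.57,-.441,.081),5.3),state()[2],state()[0]["q"])
E
```

```text
time: 2.35
ee_pos: [0.518, -0.3281, 0.2211]
tcp_rot: [57.5, 90.0, -27.4]
wrist_force: [0.1, 0.8, -0.4]
opening: 0.0854
time: 3.35
ee_pos: [0.5774, -0.4287, 0.2003]
tcp_rot: [48.9, 89.9, -36.0]
wrist_force: [-0.2, 0.1, 0.3]
opening: 0.0852
[307.52716064 260.36898804] (62.578819274902344, 74.52872467041016) [307.         259.18243408] 37.30336380004883 [ 0.57160107 -0.43815952  0.116     ] [304.31236218 264.77954406]
(array([119.2,  -8.6,  11.4]), np.float64(-0.19292522430123427), np.float64(5.1070747756987664)) [ 0.57743    -0.42879428  0.20020714] [-3.65976036e+01  2.99152842e+01  3.76257394e+01  9.76502751e+01
  9.06390690e-04  4.82953378e+01]
```

View pics/w1.png

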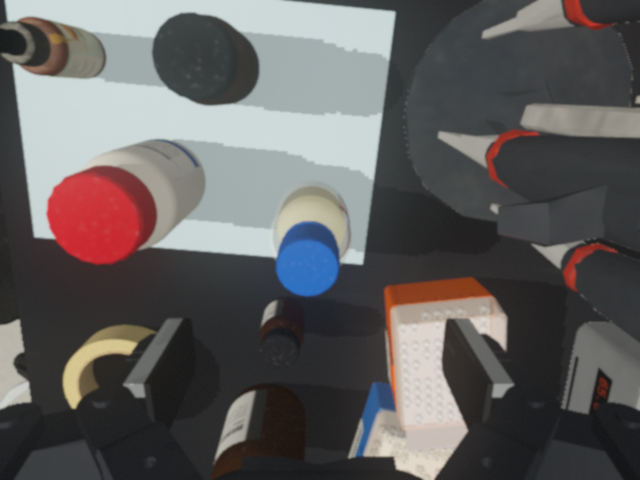

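The blue cap shows at (307,260), about 2 mm from the top-view estimate, and the fingers are clear of the tip box. Descending to grip the cap.

```bash
python3 -m jog '25 -7 10 0;55 -7 10 0;85 -7 10 0;105 -7 10 0;119 -7 10 0;119 -7 10 0;119 -7 10 0;119 -7 10 0'
python3 -m jog '0 0 0 0;0 0 0 0;0 0 0 0;0 0 0 0;0 0 0 0;0 0 0 0;0 0 0 0;0 0 0 0' 0 40
python3 - <<'E'
from h import *
o,R,p=state();print(p,o["q"],o["opening"])
print(need((.57,-.0865,.1),5.3))
E
```

```text
time: 4.4
ee_pos: [0.5718, -0.4401, 0.0815]
tcp_rot: [47.1, 89.9, -37.8]
wrist_force: [-0.1, 0.6, 0.9]
opening: 0.0857
time: 5.4
ee_pos: [0.5717, -0.4399, 0.0808]
tcp_rot: [55.6, 89.9, -29.3]
wrist_force: [2.3, 0.5, 6.1]
opening: 0.0389
[ 0.57167656 -0.43994395  0.08080146] [-3.75840849e+01  2.86170621e+01  2.25782147e+01  8.39029676e+01
  8.50032880e-03  4.73301433e+01] 0.03885972839631882
(array([ -19.4,   29.7, -352.2]), np.float64(-0.21420980728042593), np.float64(5.08579019271957))
```

```bash
python3 -m jog '-45 0 0 0;-60 -5 -30 0;-60 -10 -80 0;-60 -10 -135 0;-60 0 -190 0;-60 10 -245 0;-60 20 -300 0;-60 30 -352 0' 0 60
python3 -m jog '0 0 0 0;0 0 0 0;0 0 0 0;0 0 0 0;10 0 0 0;20 0 0 0;30 0 0 0;40 0 0 0'
python3 - <<'E'
from h import *
o,R,p=state();print(p,o["opening"])
print(need((.57,-.0865,.0838),5.3))
c=camera("top");s=camera("side")
o=np.hstack([cv2.resize(c["color"][130:320,140:290,::-1],(390,494)),cv2.resize(s["color"][80:270,170:320,::-1],(390,494))])
cv2.imwrite("pics/p1.png",o)
e,ax,m,r=blob(c,(100,130,40),(128,255,255),(140,140,290,320));print(e,ax,ray(c,e,.116+p[2]-.0808))
E
```

```text
time: 6.4
ee_pos: [0.5692, -0.0848, 0.1394]
tcp_rot: [-91.7, 89.9, -176.7]
wrist_force: [1.2, 0.4, -2.3]
opening: 0.0378
time: 7.4
ee_pos: [0.5699, -0.0865, 0.0993]
tcp_rot: [-104.4, 90.0, 170.7]
wrist_force: [0.1, 0.4, -1.8]
opening: 0.0377
[ 0.56988676 -0.0865031   0.09928083] 0.0376517148461765
(array([15.5,  0.1,  0. ]), np.float64(-0.21537629305829853), np.float64(5.084623706941697))
[173.47893143 215.92666626] (15.175026893615723, 22.26194190979004) [ 0.56834214 -0.09943326  0.13448083]
```

View pics/p1.png

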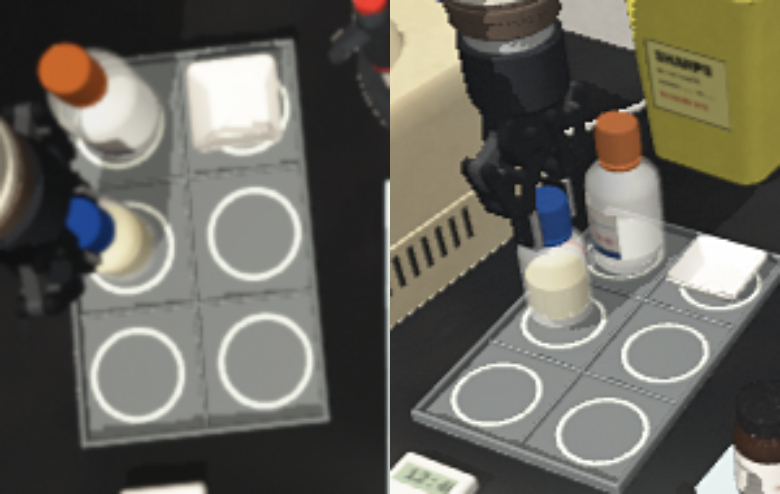

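```bash
python3 -m jog '6 0 0 0;12 0 0 0;15 0 0 0;15 0 0 0;15 0 0 0;15 0 0 0;15 0 0 0;15 0 0 0'
python3 -m jog '0 0 0 0;0 0 0 0;0 0 0 0;0 0 0 0;-10 0 0 0;-30 0 0 0;-65 0 0 0;-110 0 0 0' 0.8 60
python3 - <<'E'
from h import *
o,R,p=state();print(p,o["opening"])
print(need((.455,-.4225,.190),5.3))
E
```

```text
time: 8.5
ee_pos: [0.5701, -0.0866, 0.0854]
tcp_rot: [78.2, 90.0, -6.8]
wrist_force: [-0.0, -0.7, -1.5]
opening: 0.0373
time: 9.5
ee_pos: [0.5696, -0.0865, 0.1964]
tcp_rot: [-103.2, 89.9, 171.9]
wrist_force: [0.4, 0.6, -0.2]
opening: 0.0684
[ 0.5696241  -0.0864907   0.19641686] 0.06841040735784353
(array([   6.5, -143.9,  324.5]), np.float64(-0.21701750006934617), np.float64(5.082982499930657))
```

```bash
python3 -m jog '0 -20 46 0;0 -41 93 0;0 -62 139 0;2 -82 186 0;4 -103 232 0;6 -124 278 0;6 -144 324 0;6 -144 324 0' 1
python3 - <<'E'
from h import *
def red(c,box=None):
    h=cv2.cvtColor(c["color"],cv2.COLOR_RGB2HSV)
    m=cv2.inRange(h,(0,120,80),(6,255,255))|cv2.inRange(h,(172,120,80),(180,255,255))
    cs,_=cv2.findContours(m,cv2.RETR_EXTERNAL,cv2.CHAIN_APPROX_NONE);k=max(cs,key=cv2.contourArea);return cv2.fitEllipse(k)
w=camera("wrist");e=red(w);print("red wrist",e,ray(w,e[0],.121))
c=camera("top");e,ax,m,r=blob(c,(100,130,40),(128,255,255),(140,140,290,320));print("blue",e,ax,ray(c,e,.118))
print(need((.455,-.4225,.084),5.3),state()[2])
E
```

```text
time: 10.5
ee_pos: [0.4539, -0.4249, 0.1894]
tcp_rot: [-39.3, 90.0, -124.4]
wrist_force: [0.4, 0.1, -0.1]
opening: 0.0849
red wrist ((321.87457275390625, 247.76852416992188), (95.09214782714844, 100.7262954711914), 2.5531516075134277) [ 0.45472808 -0.42028708  0.121     ]
blue [172.75906372 218.92391205] (18.869892120361328, 25.016494750976562) [ 0.56554498 -0.09232487  0.118     ]
(array([105.6,  -0.2,   0.2]), np.float64(-0.28064034033896235), np.float64(5.019359659661031)) [ 0.45513661 -0.42226567  0.18961862]
```

```bash
python3 -m jog '25 0 -1 0;55 0 -1 0;85 0 -1 0;98 0 -1 0;105 0 -1 0;105 0 -1 0;105 0 -1 0;105 0 -1 0'
python3 -m jog '0 0 0 0;0 0 0 0;0 0 0 0;0 0 0 0;0 0 0 0;0 0 0 0;0 0 0 0;0 0 0 0' 0 60
python3 - <<'E'
from h import *
o,R,p=state();print(p,o["opening"],o["wrist_force"])
print(need((.5788,-.1821,p[2]),5.3))
E
```

```text
time: 11.6
ee_pos: [0.4555, -0.4214, 0.0851]
tcp_rot: [41.1, 89.9, -43.8]
wrist_force: [-0.5, 0.0, 0.2]
opening: 0.0852
time: 12.6
ee_pos: [0.4556, -0.4213, 0.0848]
tcp_rot: [47.8, 89.9, -37.1]
wrist_force: [1.0, -0.0, 5.4]
opening: 0.0522
[ 0.45555959 -0.42127543  0.0848042 ] 0.052195040957898786 [ 1.0028489  -0.03879098  5.41650974]
(array([-1.000e-01,  1.440e+02, -2.273e+02]), np.float64(-0.21507002533293473), np.float64(5.084929974667068))
```

```bash
python3 -m jog '-40 0 0 0;-85 0 0 0;-120 0 0 0;-130 25 -40 0;-130 50 -82 0;-130 80 -125 0;-130 105 -170 0;-130 130 -205 0'
python3 -m jog '0 14 -22 0;0 14 -22 0;0 14 -22 0;30 14 -22 0;65 14 -22 0;95 14 -22 0;110 14 -22 0;115 14 -22 0'
python3 - <<'E'
from h import *
o,R,p=state();print(p,o["opening"],o["wrist_force"])
print(need((.5788,-.1821,.0868),5.3))
E
```

```text
time: 13.6
ee_pos: [0.5666, -0.2034, 0.2134]
tcp_rot: [-112.5, 89.9, 162.6]
wrist_force: [1.2, -0.1, -1.9]
opening: 0.0524
time: 14.6
ee_pos: [0.578, -0.1828, 0.0988]
tcp_rot: [-105.8, 89.9, 169.2]
wrist_force: [-0.1, -0.3, -1.4]
opening: 0.0522
[ 0.57803042 -0.18276401  0.0987824 ] 0.05218518183105551 [-0.05304847 -0.25248211 -1.35705712]
(array([12. ,  0.8, -0.6]), np.float64(-0.27296417960320696), np.float64(5.027035820396789))
```

```bash
python3 -m jog '6 1 0 0;11 1 0 0;11 1 0 0;11 1 0 0;11 1 0 0;11 1 0 0;11 1 0 0;11 1 0 0'
python3 -m jog '0 0 0 0;0 0 0 0;0 0 0 0;0 0 0 0;-10 0 0 0;-30 0 0 0;-65 0 0 0;-110 0 0 0' 0.95
python3 - <<'E'
from h import *
o,R,p=state();print(p,o["opening"])
print(need((.3985,-.338,.19),5.3))
E
```

```text
time: 15.6
ee_pos: [0.5796, -0.1821, 0.0883]
tcp_rot: [104.4, 90.0, 19.5]
wrist_force: [-0.0, 1.0, -2.1]
opening: 0.0525
time: 16.6
ee_pos: [0.5791, -0.182, 0.1994]
tcp_rot: [-112.2, 89.9, 162.9]
wrist_force: [0.3, -0.1, 0.6]
opening: 0.0808
[ 0.57914176 -0.18196162  0.19939974] 0.08083260281266087
(array([   9.5, -193.7,  139.4]), np.float64(-0.21829142657702505), np.float64(5.0817085734229765))
```

```bash
python3 -m jog '0 -30 22 0;0 -65 46 0;0 -100 72 0;3 -135 97 0;6 -165 119 0;10 -194 139 0;10 -194 139 0;10 -194 139 0' 1
python3 - <<'E'
from h import *
w=camera("wrist");c=camera("top");s=camera("side")
print(proj(w,(.3985,-.338,.104)),state()[2],need((.3985,-.338,.04),5.3))
a=w["color"][:,:,::-1].copy()
cv2.imwrite("pics/w2.png",a)
o=np.hstack([cv2.resize(c["color"][130:320,140:290,::-1],(390,494)),cv2.resize(s["color"][80:270,170:320,::-1],(390,494))]);cv2.imwrite("pics/p2.png",o)
E
```

```text
time: 17.6
ee_pos: [0.3989, -0.3377, 0.1889]
tcp_rot: [61.7, 90.0, -23.3]
wrist_force: [-0.3, -0.8, -0.7]
opening: 0.0854
[318.42619013 245.71069784] [ 0.39935056 -0.33724237  0.18854082] (array([148.5,  -1. ,   0.7]), np.float64(-0.15140348353875765), np.float64(5.148596516461237))
```

View pics/w2.png

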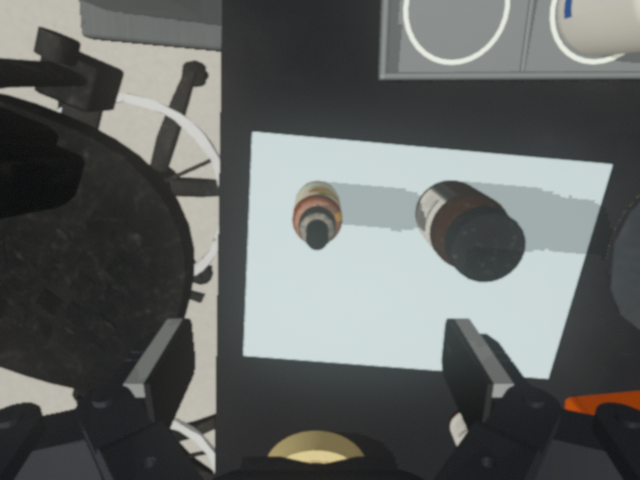

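View pics/p2.png

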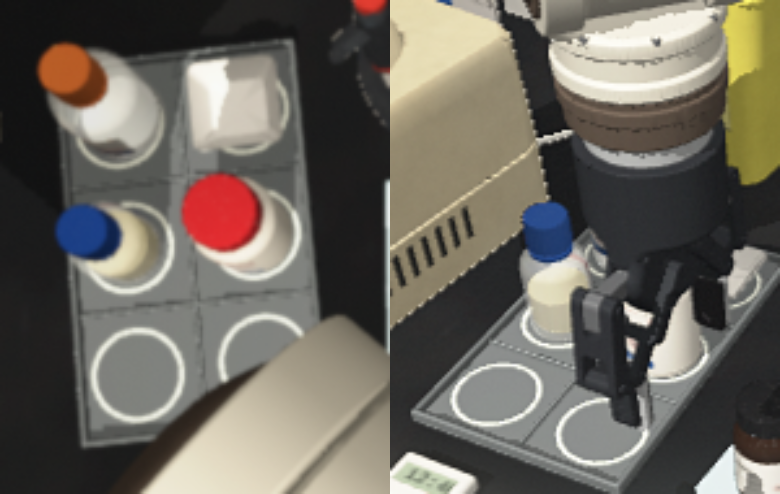

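Blue and red stand upright in the middle bays. The dropper's teat is at (317,238), close to the predicted (318,246), so I'll go down for it.

```bash
python3 -m jog '40 -1 0 0;80 -1 0 0;115 -1 0 0;135 -1 0 0;148 -1 0 0;148 -1 0 0;148 -1 0 0;148 -1 0 0'
python3 -m jog '0 0 0 0;0 0 0 0;0 0 0 0;0 0 0 0;0 0 0 0;0 0 0 0;0 0 0 0;0 0 0 0' 0 40
python3 - <<'E'
from h import *
o,R,p=state();print(p,o["opening"],o["wrist_force"])
print(need((.4703,-.0959,p[2]),5.3))
E
```

```text
time: 18.75
ee_pos: [0.3981, -0.3382, 0.0413]
tcp_rot: [45.8, 89.9, -39.1]
wrist_force: [-0.6, 0.4, 0.0]
opening: 0.085
time: 19.75
ee_pos: [0.3978, -0.3379, 0.0405]
tcp_rot: [43.8, 90.0, -41.2]
wrist_force: [0.7, 0.8, 5.4]
opening: 0.0305
[ 0.39778343 -0.33794282  0.04053923] 0.03046723460930952 [0.73011144 0.84642706 5.43321495]
(array([-1.000e-01,  9.370e+01, -2.347e+02]), np.float64(-0.21787371478083628), np.float64(5.0821262852191635))
```

```bash
python3 -m jog '-40 0 0 0;-70 20 -20 0;-70 40 -60 0;-70 60 -105 0;-70 80 -155 0;-70 94 -205 0;-70 94 -235 0;-70 94 -235 0'
python3 -m jog '0 0 0 0;0 0 0 0;20 0 0 0;40 0 0 0;55 0 0 0;60 0 0 0;60 0 0 0;60 0 0 0'
python3 - <<'E'
from h import *
o,R,p=state();print(p,o["opening"],o["wrist_force"])
print(need((.4703,-.0959,.0425),5.3))
E
```

```text
time: 20.75
ee_pos: [0.4701, -0.0937, 0.1098]
tcp_rot: [-110.9, 89.9, 164.4]
wrist_force: [0.6, 0.3, -1.4]
opening: 0.0305
time: 21.75
ee_pos: [0.4709, -0.0955, 0.051]
tcp_rot: [75.9, 89.9, -9.0]
wrist_force: [1.2, 0.0, -0.5]
opening: 0.0308
[ 0.47088966 -0.09554098  0.05101536] 0.03082324274117289 [ 1.18427173  0.01466288 -0.52720121]
(array([ 8.5, -0.6,  0.3]), np.float64(-0.2222653011390321), np.float64(5.077734698860969))
```

```bash
python3 -m jog '4 0 0 0;8 0 0 0;8 0 0 0;8 0 0 0;8 0 0 0;8 0 0 0;8 0 0 0;8 0 0 0'
python3 -m jog '0 0 0 0;0 0 0 0;0 0 0 0;0 0 0 0;-10 0 0 0;-30 0 0 0;-75 0 0 0;-130 0 0 0' 0.7
python3 - <<'E'
from h import *
o,R,p=state();print(p,o["opening"])
print(need((.4975,-.337,.17),5.3))
E
```

```text
time: 22.75
ee_pos: [0.4707, -0.0955, 0.0425]
tcp_rot: [77.5, 90.0, -7.4]
wrist_force: [1.0, -1.0, 5.7]
opening: 0.0305
time: 23.75
ee_pos: [0.4699, -0.0953, 0.1737]
tcp_rot: [-107.4, 89.9, 167.7]
wrist_force: [1.0, 0.3, 0.8]
opening: 0.0597
[ 0.46988039 -0.09530305  0.17366928] 0.059681914955284805
(array([  3.6,   6.1, 243.2]), np.float64(-0.21866757119462932), np.float64(5.081332428805369))
```

```bash
python3 -m jog '0 1 45 0;0 2 90 0;0 3 140 0;0 4 190 0;0 5 225 0;3 6 243 0;3 6 243 0;3 6 243 0' 1
python3 - <<'E'
from h import *
w=camera("wrist");c=camera("top")
P=(.4975,-.337,.091);pr=proj(w,P);print(pr)
h=cv2.cvtColor(w["color"],cv2.COLOR_RGB2HSV);m=cv2.inRange(h,(0,0,0),(180,255,48))
x,y=pr.astype(int);m2=np.zeros_like(m);m2[y-75:y+75,x-75:x+75]=m[y-75:y+75,x-75:x+75]
cs,_=cv2.findContours(m2,cv2.RETR_EXTERNAL,cv2.CHAIN_APPROX_NONE);k=max(cs,key=cv2.contourArea);print(cv2.boundingRect(k),cv2.minEnclosingCircle(k),ray(w,cv2.minEnclosingCircle(k)[0],.091))
cv2.imwrite("pics/w3.png",w["color"][:,:,::-1])
print(state()[2],need((.4975,-.337,.058),5.3))
a=cv2.resize(c["color"][130:350,140:290,::-1],None,fx=2.7,fy=2.7,interpolation=cv2.INTER_CUBIC);cv2.imwrite("pics/p3.png",a)
E
```

```text
time: 24.75
ee_pos: [0.498, -0.3359, 0.1696]
tcp_rot: [175.8, 90.0, 91.0]
wrist_force: [-0.0, -0.0, 0.4]
opening: 0.0854
[318.3008133 251.0347818]Traceback (most recent call last):
  File "<stdin>", line 6, in <module>
ValueError: max() iterable argument is empty
```

Run:
```python
from h import *
w=camera("wrist")
cv2.imwrite("pics/w3.png",w["color"][:,:,::-1])
print(state()[2],need((.4975,-.337,.058),5.3))
```

```text
[ 0.49814626 -0.33594689  0.1697348 ] (array([111.7,  -0.8,   1. ]), np.float64(-0.1502669001900898), np.float64(5.149733099809905))
```

View pics/w3.png

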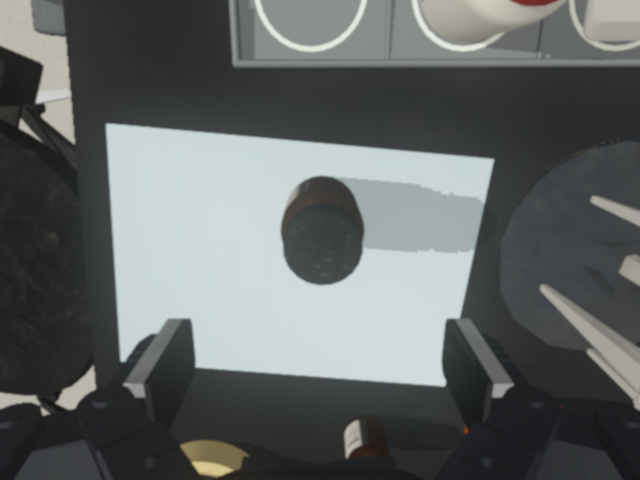

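The amber cap is centred at about (323,244), under 3 mm from where I predicted. Going straight down.

```bash
python3 -m jog '30 0 0 0;60 0 0 0;90 0 0 0;105 0 0 0;113 0 0 0;113 0 0 0;113 0 0 0;113 0 0 0'
python3 -m jog '0 0 0 0;0 0 0 0;0 0 0 0;0 0 0 0;0 0 0 0;0 0 0 0;0 0 0 0;0 0 0 0' 0 50
python3 - <<'E'
from h import *
o,R,p=state();print(p,o["opening"],o["wrist_force"])
print(need((.4791,-.1915,p[2]),5.3))
E
```

```text
time: 25.9
ee_pos: [0.4984, -0.3372, 0.0572]
tcp_rot: [50.3, 89.9, -34.6]
wrist_force: [-0.2, 0.4, 0.1]
opening: 0.0854
time: 26.9
ee_pos: [0.4996, -0.3372, 0.0579]
tcp_rot: [70.1, 89.8, -14.8]
wrist_force: [4.6, 1.1, 5.9]
opening: 0.0452
[ 0.49964815 -0.33722268  0.05788043] 0.045223003475985464 [4.56159552 1.11153106 5.91971548]
(array([  -0.2,   -7.5, -147. ]), np.float64(-0.18578762672197513), np.float64(5.114212373278021))
```

```bash
python3 -m jog '-40 0 0 0;-70 -3 -25 0;-70 -7 -70 0;-70 -7 -110 0;-70 -7 -147 0;-70 -7 -147 0;-50 -7 -147 0;-30 -7 -147 0'
python3 -m jog '0 0 0 0;0 0 0 0;0 0 0 0;10 0 0 0;15 0 0 0;18 0 0 0;18 0 0 0;18 0 0 0'
python3 - <<'E'
from h import *
o,R,p=state();print(p,o["opening"],o["wrist_force"])
print(need((.4791,-.1915,.0595),5.3))
E
```

```text
time: 27.9
ee_pos: [0.4782, -0.1917, 0.0859]
tcp_rot: [43.2, 90.0, -41.7]
wrist_force: [0.5, -0.3, -2.7]
opening: 0.0455
time: 28.9
ee_pos: [0.478, -0.1912, 0.0684]
tcp_rot: [50.5, 90.0, -34.4]
wrist_force: [-0.2, -0.2, -1.5]
opening: 0.0455
[ 0.47803383 -0.19116099  0.06844986] 0.04549027115805833 [-0.21331372 -0.17670132 -1.5133727 ]
(array([9. , 1. , 0.4]), np.float64(-0.2181504003620205), np.float64(5.08184959963798))
```

```bash
python3 -m jog '4 1 0 0;8 1 0 0;9 1 0 0;9 1 0 0;9 1 0 0;9 1 0 0;9 1 0 0;9 1 0 0'
python3 -m jog '0 0 0 0;0 0 0 0;0 0 0 0;0 0 0 0;-10 0 0 0;-30 0 0 0;-75 0 0 0;-130 0 0 0' 0.85
python3 -m jog '-40 -10 30 0;-40 -30 80 0;-40 -50 135 0;-40 -70 190 0;-40 -70 190 0;-40 -70 190 0;-40 -70 190 0;-40 -70 190 0'
python3 - <<'E'
from h import *
c=camera("top");s=camera("side")
a=cv2.resize(c["color"][130:350,140:290,::-1],(390,572),interpolation=cv2.INTER_CUBIC);b=cv2.resize(s["color"][100:300,155:305,::-1],(400,533),interpolation=cv2.INTER_CUBIC)
o=np.zeros((572,790,3),'u1');o[:,:390]=a;o[:533,390:]=b;cv2.imwrite("pics/f1.png",o);cv2.imwrite("pics/top_f.png",c["color"][:,:,::-1])
# expected pixel of base centre and cap centre
for n,(x,y,t) in dict(blue=(.570,-.0865,.118),red=(.5788,-.1821,.123),drop=(.4703,-.0959,.106),amb=(.4791,-.1915,.093)).items():
  print(n,[((proj(c,(x,y,z))-[140,130])*2.6).round() for z in (.004,t)],[((proj(s,(x,y,z))-[155,100])*2.667+[390,0]).round() for z in (.004,t)])
E
```

```text
time: 29.9
ee_pos: [0.4791, -0.1909, 0.0599]
tcp_rot: [85.6, 90.0, 0.7]
wrist_force: [-1.7, 1.2, 4.0]
opening: 0.0457
time: 30.9
ee_pos: [0.4784, -0.1908, 0.1906]
tcp_rot: [-117.3, 89.9, 157.8]
wrist_force: [1.3, -0.9, 0.2]
opening: 0.0725
time: 31.9
ee_pos: [0.4266, -0.3855, 0.2297]
tcp_rot: [48.7, 90.0, -36.1]
wrist_force: [0.2, 0.1, -0.0]
opening: 0.0725
blue [array([129., 246.]), array([ 77., 225.])] [array([609., 275.]), array([588., 163.])]
red [array([250., 233.]), array([214., 208.])] [array([709., 307.]), array([695., 189.])]
drop [array([139., 373.]), array([ 94., 371.])] [array([540., 351.]), array([514., 251.])]
amb [array([262., 360.]), array([236., 357.])] [array([644., 388.]), array([629., 301.])]
```

View pics/f1.png

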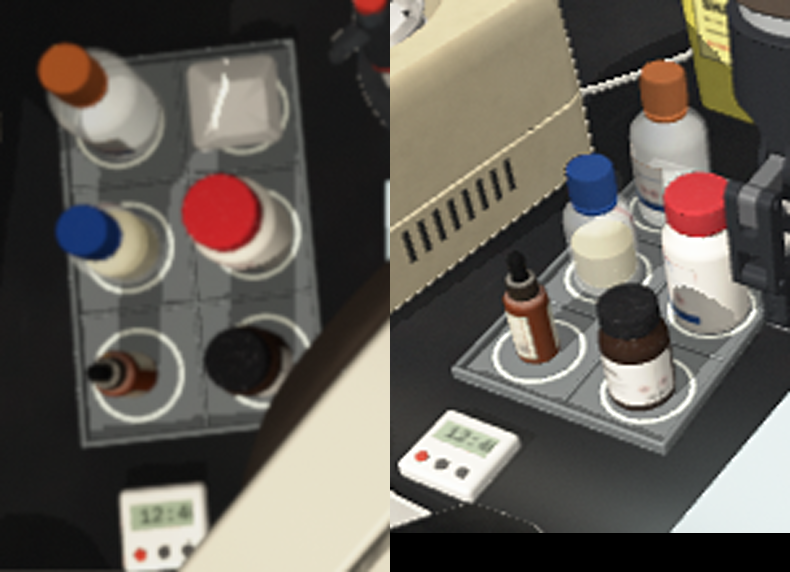

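Run:
```python
from h import *
o,_,p=state();print(p,o["wrist_force"],o["time"]);print(bot.job_done())
```

```text
[ 0.42646378 -0.38575688  0.22957268] [ 0.34782821  0.08390517 -0.1900117 ] 32.0
the job is handed in; nothing more can be done
None
```

The job is handed in at 32 s of robot time, with all four items in the tray; the hand-in gave no verdict. The red-capped jar is in the middle bay in front of the boat, with the black-capped amber jar in front of it. The blue-capped bottle is in front of the orange-capped bottle, with the dropper bottle in front of that.

- **Last check:** the final top and side pictures show all four upright on their rings. The caps are within about 5 mm of where I aimed, judged by eye. The boat, the orange bottle and the timer look undisturbed, though I compared them only by eye. The gripper was clear of everything at hand-in.
- **Disagreement:** both cameras put the ring centres 100 mm apart across the tray (±50 mm), where the listing gives ±45 mm. I aimed at ±48 mm to suit both.
- **Not checked up close:** I took no wrist picture after the last placement. In the top view the arm covered part of the amber jar's ring, so that jar's position rests mainly on the side view and the release pose.

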